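# Ease off the loaded ratchet winch

### The job

The little bench winch has been left wound up against its spring. Take hold of its crank, squeeze the trigger of the pawl towards the handle so that the pawl comes off the ratchet wheel (if the loaded pawl binds, wind on slightly), and ease the drum back under control, without letting it run, until the crank arm comes to rest gently on the rubber stop. Then let go, so that the pawl drops back onto the wheel, and leave the jar, the tin, the brass weight and the timer where they stand.

Things in the scene. Friction and masses are not known exactly. Their poses are not given: they have to be found in the camera images.
- winch: bench winch fixed to the worktop: grey base plate 236x220x12 mm; origin at the centre of its underside, on the upright axis of the drum, z up. A flat steel crank arm (28 mm wide, 102 mm long from the axis, top 46 mm above the worktop) turns with the aluminium drum and carries handle post, pawl and trigger post. A rack beside the drum pushes into a spring barrel (top below 40 mm)
- axis (a point): top of the nut on the drum's axis, 63 mm above the worktop, in the middle of the steel ratchet wheel, which is fixed (24 teeth, 36 mm radius, top 58 mm above the worktop). Nothing on the winch stands higher than this but the handle and trigger posts and the 66 mm head of the pawl's pivot pin
- drum (a joint): angle of drum and crank arm, rad: 0 with the arm along the winch's x axis, growing anticlockwise from above (winding on, pawl clicks over the teeth, 0.26 apart). A spring pulls it back with 0.7 N m at 0.5, 1.2 N m at 1.7 (9 to 16 N at the handle); with the pawl off and nobody holding it, it runs away (over 1.2 rad/s counts as running). Starts near 1.6, held by the pawl
- pawl (a joint): angle of the pawl on the arm, rad: 0 down in a notch, up to 0.17 lying on the teeth, above that clear of them, 0.25 lifted fully. A spring presses it in (6 N at the trigger when down, 9 N when lifted). Under the drum's load it binds on its undercut tooth: a squeeze of 20 to 25 N then only just draws it off, but it comes easily if the crank is wound on by about 0.1 rad under the squeeze; 35 N then holds it off well
- handle (a point): grip point of the handle post, a black post fixed on the crank arm: 12 mm along the arm, 18 mm across it, 80 mm from the axis, from 46 to 108 mm above the worktop (this point 88 mm up)
- trigger (a point): grip point, 88 mm up, of the trigger post on the pawl: 10 mm along the arm, 16 mm across, top at 108 mm, in line with the handle, 47 mm from the axis. Over their outer faces the two posts measure 44 mm with the pawl down, 36.5 mm lifted. Squeezing moves only the trigger, 7.5 mm towards the handle, so the hand shifts about 4 mm outward along the arm as it closes
- stop: the stop: a low slotted arc strip screwed on the base plate (origin as the winch's), with an upright rubber-sleeved buffer post, 16 mm thick, 52 mm high, 92 mm from the axis, clamped somewhere in the slot: the crank arm meets it at a drum angle anywhere from 0.35 to 0.75, not measured, found by feel. The spring's own load rests on it with 7 to 10 N and then leaves the hand; over 20 N harms it
- sample_jar: bystander: closed sample jar, 64 mm diameter, 85 mm high, origin under its centre
- moisture_tin: bystander: white round tin, 62 mm diameter, 34 mm high, origin under its centre
- brass_weight: bystander: brass weight with knob, 30 mm diameter, 42 mm high, origin under its centre
- timer: bystander: flat timer, 64x64x17 mm, origin under its centre

How it is judged (in metres and radians):
On the way, in this order (a step that is already met when the one before it is completed fails the run):
1. the pawl is squeezed clear of the ratchet wheel (pawl above 0.18 rad) (value of joint pawl above 0.18 rad), for 0.2 s.
2. with the pawl still held off, the crank arm is laid on the buffer post (over 3 N on it) (value of joint pawl above 0.17 rad and contact force between anything else and stop above 3 N), for 0.1 s.
At the end, for the whole second after the job is handed in: the crank arm rests on the rubber buffer post of the stop (the spring presses it there with over 3 N), the drum is still, and the pawl has dropped back onto the ratchet wheel (below 0.18 rad) (contact force between anything else and stop above 3 N and value of joint pawl below 0.18 rad and velocity of joint drum between -0.05 and 0.05 rad/s); the robot touches nothing.
It fails at once if the drum runs back faster than 1.2 rad/s (velocity of joint drum below -1.2 rad/s).
It fails at once if the stop is pressed with more than 20 N (contact force between anything else and stop above 20 N).
It fails at once if a bystander is moved more than 15 mm (distance of any of sample_jar, moisture_tin, brass_weight, timer from where it was at the start of the episode above 0.015 m).
It also fails if it takes over 64 s, if anything falls off the work surface, if the arm or the gripper's body presses on something with over 40 N, if the wrist force passes 120 N, or if a joint passes its speed limit or range.

### The arm

A 7-joint arm with a two-finger parallel gripper is mounted at the origin on a cart in front of the work surface, level with it; the furniture and walls round the work are solid. World frame = base frame: x ahead of the robot, y to its left, z up, the work surface at z = 0. Lengths are in mm, angles in rad, forces in N, time in s.
With the tool pointing down it reaches from about 400 to 850 mm from the base axis. Payload 4.4 kg.
Tool frame: the origin (TCP) lies at the very end of the fingers, on their centre line; the grasp point (between the pads) lies 19 mm behind it; z points along the fingers, y is the direction in which the jaws open and shut (so a half turn about z gives the same grasp; the last joint's range is limited). The gripper opens to 94 mm and grips with 3 to 60 N. Pads are 16 mm wide; open, the fingers measure 119 mm over their backs; the gripper's body (75 mm by 177 mm) begins 78 mm behind the grasp point.
Start: joints at [-1.388, 0.628, 0.038, 1.517, -0.027, 0.996, -0.02], TCP at [160.031, 630.007, 205.478] pointing down, gripper open.
Joint ranges: [-3.06, 3.06], [-0.37, 2.12], [-1.25, 1.32], [0.18, 2.47], [-1.1, 4.24], [0.23, 1.98], [-2.94, 2.94]. Speed limits (rad/s): [2.57, 2.57, 3.14, 3.14, 3.14, 3.14, 3.14].

### API

Orientations are given as a unit quaternion [w, x, y, z].
In Python, from rig import ctrl gives the robot as it stands.
- The arm moves only by the shell command python3 -m crank 'ROWS' [OPENING]. ROWS is JSON, a list of rows, each a list of 4 numbers: the shift along the tool's x, y, z in m, then the turn about the tool's z in degrees. In form: [[dx, dy, dz, turn], ...]. A call has 1 to 12 rows; each row is the pose to reach, as a shift and turn from the pose measured when the call began, along the tool's axes at that moment; what a row does not reach only later rows make up. A row lasts 1/10 s, in which the tool goes at most 50 mm and 8.59 degrees, less where a joint would pass 70% of its speed; a pose out of reach is approached as far as the arm can. A call with a gripper value outside its range is refused whole. OPENING is the finger opening in m, from 0 to 0.094, set as the call begins (- or left out, the last holds). The fingers move at their own pace and stop on an object; the grip force is fixed at half the most. Time passes only in rows, so rows that repeat a pose let the fingers close. It gives the time, the measured TCP pose, the force and the opening at its end, in the units of the state.
- ctrl.observe(): the state, without advancing time (a new reading comes with each control period).
- ctrl.get_image(name): name is "side" or "top"; returns (picture, depth): 384x512x3 uint8, red, green, blue; 384x512 float32, mm along the optical axis (not along the pixel's ray), 0 where there is no reading.
- ctrl.camera_params(name): a dict with "mtx" (3x3 intrinsics, pixels), "xyz" and "rotation" of the camera in the world. Camera axes: x right, y up, looking along -z (the intrinsics and any distortion apply to the point x, -y, -z); pixel columns grow to the right and rows downward; lengths in mm; the calibration is good to about 2 mm. A picture is of the moment at which its call begins. camera_params takes no time and is no camera call.
- ctrl.job_done(): hands the job in, once; it reports no verdict.
The state is a dict: "t": time; "joint_positions": joint angles; "qvel": joint speeds; "joint_efforts": joint torques, N m; "eef_pos": TCP position; "eef_rot": TCP orientation; "wrist_force": force on the tool from outside, world axes, zero at the start; "wrist_torque": the same for the moment, N m; "width": opening from 0.0 (shut) to 1.0 (fully open).
Only numpy, scipy, OpenCV 4.12 (cv2) and the standard library are available. Lean on these libraries where they do the work, as an engineer would, in place of code of your own. Each camera call takes 0.05 s, during which the arm holds its last target.

## Working session

There is one attempt and no reset: what is moved stays moved. The work goes in short steps, Python scripts to look and compute and a shell command to move; the robot and the scene stay as the last step left them, time stands still between calls to the robot, and variables do not carry over. Pictures are saved under pics/ and viewed, and the job is handed in when it is done.

```bash
ls; mkdir -p pics; python3 - <<'E'
from rig import ctrl
import cv2,numpy as np
s=ctrl.observe();print(s)
for n in("top","side"):
    p,d=ctrl.get_image(n);cv2.imwrite(f"pics/{n}0.png",p[:,:,::-1]);np.save(f"pics/{n}0d.npy",d)
    print(n,ctrl.camera_params(n))
E
```

```text
pics
{'t': 0.0, 'joint_positions': array([-1.38779916,  0.62927597,  0.03844236,  1.51832464, -0.02701643,
        0.99629904, -0.0199798 ]), 'qvel': array([ 4.36584065e-05,  6.19039162e-04,  4.39729632e-04, -5.14038115e-04,
        2.21573880e-04, -3.18834601e-04,  4.05192686e-04]), 'joint_efforts': array([-3.08259987e-04, -5.49729967e+01,  1.14342179e+00, -1.86629999e+01,
       -5.22394886e-02,  2.37293530e-02,  1.73910726e-04]), 'eef_pos': array([159.86332515, 629.37401469, 204.61345671]), 'eef_rot': array([-1.08279215e-04,  1.24072025e-01,  9.92272811e-01, -8.88066443e-04]), 'wrist_force': array([ 0.21510664, -0.15897879, -0.84494724]), 'wrist_torque': array([ 0.0337063 , -0.00911983, -0.0123856 ]), 'width': 0.9967602884489354}
top {'mtx': array([[462.37418336,   0.        , 252.89507959],
       [  0.        , 462.37418336, 193.98263518],
       [  0.        ,   0.        ,   1.        ]]), 'xyz': array([ 385.4479101 , -140.48999962, 1069.66728713]), 'rotation': array([ 0.73103937,  0.07498712, -0.07220657, -0.67434752])}
side {'mtx': array([[414.33442339,   0.        , 246.86946885],
       [  0.        , 414.33442339, 191.00616759],
       [  0.        ,   0.        ,   1.        ]]), 'xyz': array([ 199.21396179,  362.92472061, 1043.79567866]), 'rotation': array([-0.31541691, -0.09838636,  0.26686606,  0.9053258 ])}
```

View pics/top0.png

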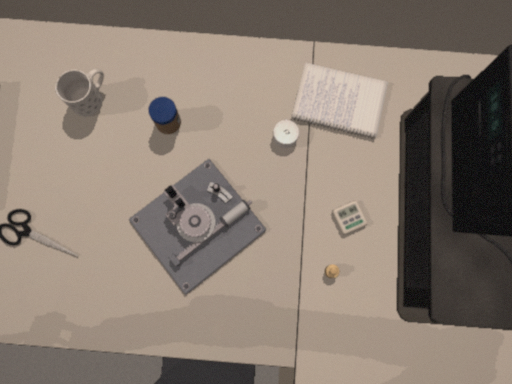

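View pics/side0.png

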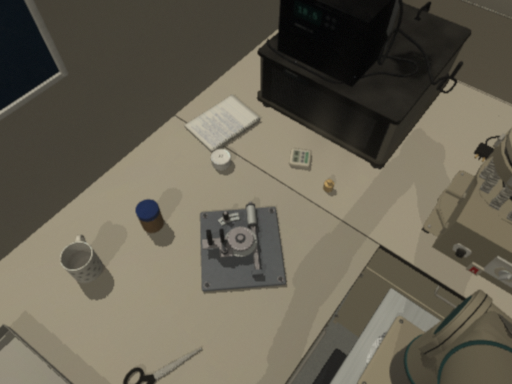

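```bash
cat > h.py <<'E'
import numpy as np
from scipy.spatial.transform import Rotation as R
from rig import ctrl
def rot(q): return R.from_quat([q[1],q[2],q[3],q[0]])
def px2w(n,u,v,z):
    c=ctrl.camera_params(n);K=c["mtx"];r=np.linalg.inv(K)@[u,v,1]
    d=rot(c["rotation"]).apply([r[0],-r[1],-r[2]] if False else [r[0],-r[1],-1.0])
    o=c["xyz"];return o+d*(z-o[2])/d[2]
def w2px(n,p):
    c=ctrl.camera_params(n);q=rot(c["rotation"]).inv().apply(np.array(p)-c["xyz"])
    h=c["mtx"]@[q[0],-q[1],-q[2]];return h[:2]/h[2]
E
python3 - <<'E'
import cv2
for n,(u,v,w,h) in {"top":(125,150,150,145),"side":(190,190,110,110)}.items():
    p=cv2.imread(f"pics/{n}0.png")[v:v+h,u:u+w]
    k=5 if n=="side" else 4
    p=cv2.resize(p,None,fx=k,fy=k,interpolation=cv2.INTER_CUBIC);p=cv2.convertScaleAbs(p,alpha=1.5,beta=20)
    for i in range(0,w,10):cv2.putText(p,str(u+i),(i*k,8),0,.3,(0,255,255))
    for i in range(0,h,10):cv2.putText(p,str(v+i),(0,i*k+4),0,.3,(0,255,255))
    cv2.imwrite(f"pics/{n}0c.png",p)
E
```

```text
(no output)
```

View pics/top0c.png

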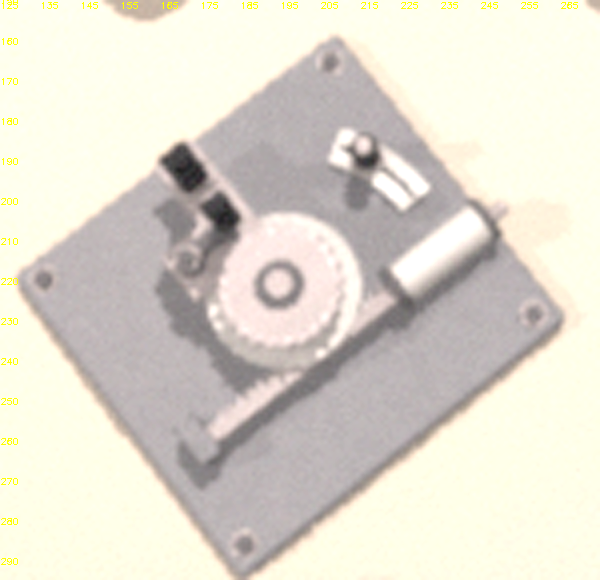

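View pics/side0c.png

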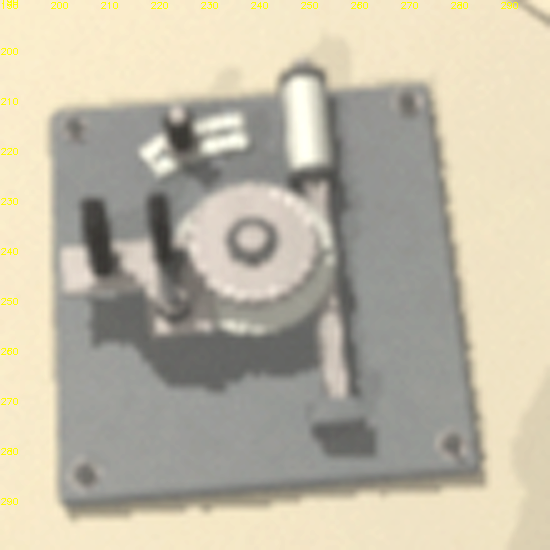

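```bash
python3 - <<'E'
from h import *
np.set_printoptions(precision=1,suppress=True)
a={}
for n,l in {"top":dict(ax=(195,221,63),h=(170.5,190.6,108),t=(180,202,108),buf=(216.5,186.5,52)),"side":dict(ax=(240.6,237.4,63),h=(208.6,230.8,108),t=(221.4,229.6,108),buf=(225.6,212.3,52),c1=(270,209.5,12),c2=(205,215,12))}.items():
    for k,v in l.items(): a[n,k]=px2w(n,*v);print(n,k,a[n,k])
    for k in("h","t","buf"):
        d=a[n,k]-a[n,"ax"];print(k,np.hypot(*d[:2]),np.arctan2(d[1],d[0]))
for n,l in {"top":[(207,165.5),(258,228.5),(185.5,286),(135.7,219.5)]}.items():
    P=np.array([px2w(n,u,v,12) for u,v in l]);print(P,P.mean(0))
    for i in range(4):d=P[(i+1)%4]-P[i];print(np.hypot(*d[:2]),np.arctan2(d[1],d[0]))
d=np.load("pics/top0d.npy");print(d[218:225,192:199]); print(d[186:196,166:176])
for nm,uv in dict(jar=(164,110,85),tin=(286,132,34),timer=(350,217,17),brass=(333,270,40)).items(): print(nm,px2w("top",*uv))
print(rot(ctrl.observe()["eef_rot"]).as_matrix())
E
```

```text
top ax [527.4  -6.   63. ]
top h [581.8  46.9 108. ]
top t [558.8  24.  108. ]
top buf [611.  -44.5  52. ]
h 75.8317871368096 0.7706959045072799
t 43.42933730970249 0.7598684273671512
buf 92.10566340810585 -0.4316922398906414
side ax [526.7  -5.7  63. ]
side h [587.2  47.1 108. ]
side t [563.9  24.3 108. ]
side buf [611.6 -44.1  52. ]
side c1 [ 533.6 -147.    12. ]
side c2 [668.9 -17.1  12. ]
h 80.28848052830504 0.7177922292830622
t 47.807112152025965 0.6797386875872335
buf 93.12145874268043 -0.4245002059160564
[[ 668.8  -13.4   12. ]
 [ 528.9 -145.5   12. ]
 [ 386.5    6.5   12. ]
 [ 527.   137.6   12. ]] [527.8  -3.7  12. ]
192.39399618793018 -2.3850715483071117
208.28445937420742 2.3239711095637894
192.18653669066433 0.7507605235944852
207.1767639103005 -0.8166226751355867
[[1017.6 1014.9 1016.6 1016.3 1015.4 1020.6 1021.4]
 [1017.8 1014.7 1015.3 1018.3 1018.8 1017.2 1019.5]
 [1013.9 1013.9 1016.4 1019.  1016.5 1016.6 1019.7]
 [1017.4 1014.1 1015.4 1013.3 1015.  1013.6 1018.9]
 [1014.1 1017.4 1011.6 1016.7 1016.3 1018.6 1020.1]
 [1019.6 1014.9 1013.  1012.     0.  1019.1 1017.2]
 
[... 246 characters left out ...]
.6  995.  1048.1 1045.6]
 [ 981.6  982.8  985.9  982.6  981.9  983.7  986.7  995.5 1006.6 1050.3]
 [ 982.3  987.2  982.2  983.5  982.7  987.7  993.3  996.6 1003.8 1042.3]
 [ 981.6  985.7  985.5  988.3  990.1  993.8  999.6 1003.1 1009.6 1017.9]
 [ 981.8  985.6  982.4  989.1  994.5  996.9 1004.5 1010.5 1012.3    0. ]
 [1047.2  989.2  993.5  993.8 1002.4 1004.7 1011.5 1016.  1023.8 1029.9]
 [1043.4 1044.9  999.2  999.8 1009.9 1014.7 1013.7 1023.3 1026.  1033.6]
 [1042.9 1042.9 1043.1 1011.8 1011.4 1017.9 1022.2 1029.4 1030.9 1042.6]]
jar [770.7  87.8  85. ]
tin [ 759.4 -193.3   34. ]
timer [ 571.9 -354.7   17. ]
brass [ 446.8 -317.1   40. ]
[[-1.   0.2 -0. ]
 [ 0.2  1.  -0. ]
 [-0.  -0.  -1. ]]
```

```bash
python3 - <<'E'
from h import *
np.set_printoptions(precision=1,suppress=True)
for n in("top","side"):
    d=np.load(f"pics/{n}0d.npy");c=ctrl.camera_params(n);K=c["mtx"]
    v,u=np.mgrid[:384,:512];r=np.stack([(u-K[0,2])/K[0,0],-(v-K[1,2])/K[1,1],-np.ones_like(u)],-1)*d[...,None]
    W=rot(c["rotation"]).apply(r.reshape(-1,3)).reshape(384,512,3)+c["xyz"]
    ax=np.array([527,-5.5])
    q=W[...,:2]-ax;rr=np.hypot(q[...,0],q[...,1]);z=W[...,2]
    near=(d>0)&(rr<110)
    m=near&(z>102)&(z<115)
    e=np.array([np.cos(.73),np.sin(.73)]);f=np.array([-e[1],e[0]])
    for lo,hi in((30,60),(62,100)):
        k=m&(q@e>lo)&(q@e<hi);P=W[k];print(n,k.sum(),P.mean(0),(q[k]@e).min(),(q[k]@e).max(),(q[k]@f).min(),(q[k]@f).max())
    k=near&(z>54)&(z<64)&(rr<45);print("wheel",k.sum(),W[k].mean(0),W[k].min(0),W[k].max(0), np.median(z[k]))
    k=near&(z>38)&(z<70)&(rr>75);P=W[k];print("buf?",P[:,:].mean(0) ,len(P), P[np.argsort(P[:,1])][:12])
E
```

```text
top 34 [562.4  29.2 107.6] 45.096490721781294 55.20959007179438 -4.727134950629552 9.61660243057769
top 48 [585.6  52.4 107.4] 76.26730412532778 88.95866235090124 -4.570141930998017 12.780219405259734
wheel 750 [529.6  -3.   58.8] [494.7 -38.3  54. ] [564.5  32.7  64. ] 58.794871829814724
buf? [584.1  -1.9  47.2] 166 [[ 570.7 -105.5   41.4]
 [ 561.7 -104.    39.9]
 [ 564.3 -103.7   38.1]
 [ 566.3 -103.6   39.6]
 [ 568.6 -103.4   39.5]
 [ 573.  -103.    40.4]
 [ 575.7 -102.7   38.1]
 [ 577.7 -102.6   40.2]
 [ 572.9 -100.7   40. ]
 [ 575.2 -100.5   40.2]
 [ 563.5  -99.3   40.6]
 [ 565.9  -99.1   39.6]]
side 22 [562.4  28.9 105.8] 45.85863020996941 53.94854981521787 -6.97609455357745 10.263258947782829
side 34 [584.3  52.8 106.5] 76.5152472336726 86.95432044104734 -5.406590720396681 13.637546295375587
wheel 485 [528.7  -2.1  57.8] [492.5 -37.9  54. ] [562.7  30.4  63.7] 57.59188384029801
buf? [589.4  25.4  46.9] 134 [[ 567.4 -105.9   39.6]
 [ 573.3 -104.4   40.9]
 [ 567.5 -101.5   39.7]
 [ 570.3 -100.5   38.2]
 [ 572.   -98.1   39.6]
 [ 563.4  -96.4   39.9]
 [ 564.   -92.6   38.8]
 [ 560.1  -92.1   38.1]
 [ 551.1  -85.2   40.5]
 [ 556.6  -83.3   42.7]
 [ 552.   -81.9   38.3]
 [ 558.1  -80.6   39.2]]
```

```bash
cat >> h.py <<'E'
np.set_printoptions(precision=2,suppress=True)
AX=np.array([528.5,-3.8])
def rel(ang,rho,z):
    s=ctrl.observe();M=rot(s["eef_rot"]).as_matrix();p=s["eef_pos"]
    t=np.array([*(AX+rho*np.array([np.cos(ang),np.sin(ang)])),z])
    y=np.arctan2(M[1,1],M[0,1])
    print("t",s["t"],"shift mm",M.T@(t-p),"turn deg",np.degrees((y-ang+np.pi/2)%np.pi-np.pi/2) ,"yhead",y)
def st():
    s=ctrl.observe();M=rot(s["eef_rot"]).as_matrix();p=s["eef_pos"];d=p[:2]-AX
    print("t",s["t"],"pos",p,"rho",np.hypot(*d),"ang",np.arctan2(d[1],d[0]),"yhead",np.arctan2(M[1,1],M[0,1]),"Ftool",M.T@s["wrist_force"],"T",M.T@s["wrist_torque"],"w mm",s["width"]*94,"tilt",M[:,2])
E
python3 -c "
from h import *
rel(.78,64,190);rel(.78,64,70);st()"
```

```text
t 0.1 shift mm [-546.2  -468.14   15.47] turn deg 31.05594635831493 yhead 1.322028516275338
t 0.1 shift mm [-546.2  -467.94  135.47] turn deg 31.05594635831493 yhead 1.322028516275338
t 0.1 pos [159.88 629.44 204.7 ] rho 732.7167157523712 ang 2.0979631271212247 yhead 1.322028516275338 Ftool [ 0.18 -0.29 -0.2 ] T [0.01 0.01 0.05] w mm 94.4042614877837 tilt [-0. -0. -1.]
```

```bash
python3 -m crank '[[-0.015,-0.013,0,1],[-0.04,-0.034,0,2],[-0.07,-0.06,0,4],[-0.1,-0.086,0,6],[-0.13,-0.111,0,8],[-0.16,-0.137,0,10],[-0.19,-0.163,0,12],[-0.22,-0.188,0,14],[-0.25,-0.214,0,16],[-0.28,-0.24,0,18],[-0.305,-0.261,0,20],[-0.32,-0.274,0,20]]' 0.07; python3 -c "
from h import *
rel(.78,64,150);st()"
```

```text
t: 1.3
eef_pos: [404.0, 282.2, 205.0]
eef_rot: [0.0, 0.296, 0.955, -0.001]
wrist_force: [-0.5, 0.3, 0.3]
width: 0.745
t 1.3 shift mm [-276.5  -102.18   55.7 ] turn deg 10.814545754896788 yhead 0.9687494305305246
t 1.3 pos [403.98 282.17 205.03] rho 311.90461043645865 ang 1.9814602614836683 yhead 0.9687494305305246 Ftool [ 0.56 -0.02 -0.34] T [-0.02  0.    0.01] w mm 70.05086503526496 tilt [-0. -0. -1.]
```

```bash
python3 -m crank '[[-0.02,-0.007,0.005,1],[-0.05,-0.018,0.01,2],[-0.085,-0.031,0.02,4],[-0.12,-0.044,0.025,6],[-0.155,-0.057,0.03,8],[-0.19,-0.07,0.04,10],[-0.22,-0.081,0.05,10.8],[-0.25,-0.092,0.055,10.8],[-0.27,-0.1,0.0557,10.8],[-0.2765,-0.102,0.0557,10.8],[-0.2765,-0.102,0.0557,10.8]]'; python3 - <<'E'
from h import *
rel(.78,64,70);st()
import cv2
p,d=ctrl.get_image("side");q=p[150:290,160:300,::-1];cv2.imwrite("pics/s1.png",cv2.resize(q,None,fx=4,fy=4,interpolation=cv2.INTER_CUBIC))
E
```

```text
t: 2.4
eef_pos: [574.1, 40.8, 149.7]
eef_rot: [0.0, 0.386, 0.923, -0.001]
wrist_force: [0.5, 0.6, -0.4]
width: 0.744
t 2.4 shift mm [ 0.53  0.41 79.7 ] turn deg -0.07577449306892689 yhead 0.7786774856069177
t 2.4 pos [574.12  40.78 149.71] rho 63.785339484881156 ang 0.7738435810015915 yhead 0.7786774856069177 Ftool [0.13 0.76 0.37] T [ 0.04 -0.04  0.05] w mm 69.9235037796581 tilt [-0. -0. -1.]
```

View pics/s1.png

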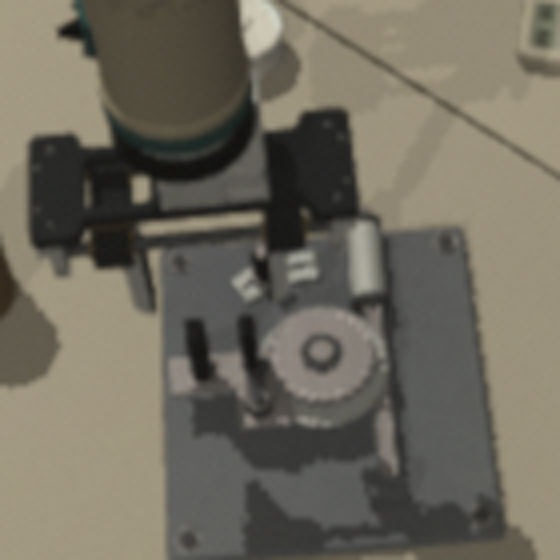

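The side view shows the gripper above the two posts: handle top at about (195,325) in the crop, trigger top at about (247,322). The fingers line up with the posts along the arm, so I'll descend.

```bash
python3 -m crank '[[0.0005,0.0004,0.015,0],[0.0005,0.0004,0.03,0],[0.0005,0.0004,0.045,0],[0.0005,0.0004,0.06,0],[0.0005,0.0004,0.07,0],[0.0005,0.0004,0.078,0],[0.0005,0.0004,0.079,0],[0.0005,0.0004,0.079,0]]'; python3 - <<'E'
from h import *
rel(.78,64,70);st()
import cv2
for n,(u,v) in dict(side=(160,150),top=(120,140)).items():
  p,d=ctrl.get_image(n);q=p[v:v+140,u:u+140,::-1];cv2.imwrite(f"pics/{n}2.png",cv2.resize(q,None,fx=4,fy=4,interpolation=cv2.INTER_CUBIC))
E
```

```text
t: 3.25
eef_pos: [573.4, 43.0, 71.0]
eef_rot: [-0.0, 0.385, 0.923, -0.001]
wrist_force: [0.7, 0.5, 0.1]
width: 0.745
t 3.25 shift mm [-1.66 -0.84  0.96] turn deg 0.051046810188429784 yhead 0.7808909349104288
t 3.25 pos [573.43  42.98  70.96] rho 64.85979081494544 ang 0.8055802501970944 yhead 0.7808909349104288 Ftool [-0.13  0.9  -0.11] T [ 0.06 -0.09  0.  ] w mm 70.01666167724171 tilt [-0. -0. -1.]
```

View pics/side2.png

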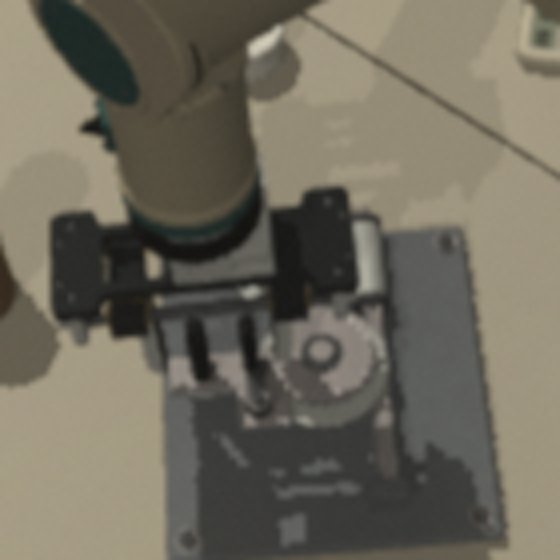

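View pics/top2.png

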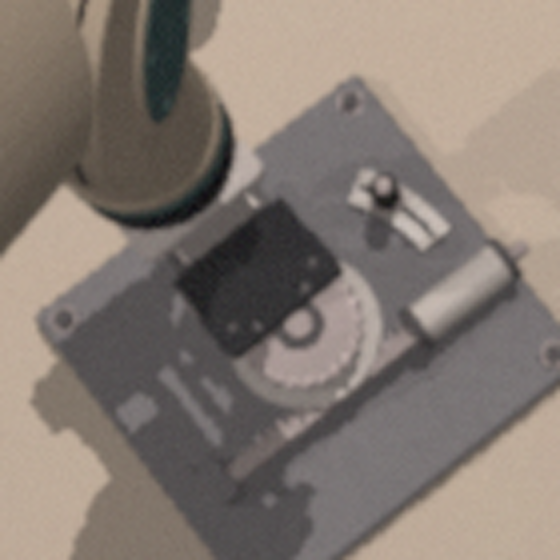

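Both views show one finger on each side of the pair of posts, with the inner finger above the wheel and clear of the nut at about (300,322) in the top crop. Now I'll close, following 4 mm outward.

```bash
python3 -m crank '[[-0.001,0,0,0],[-0.001,0,0,0],[-0.001,0,0,0],[-0.001,0.001,0,0],[-0.001,0.002,0,0]]' 0.03; python3 - <<'E'
from h import *
st()
E
```

```text
t: 3.85
eef_pos: [576.4, 42.9, 71.5]
eef_rot: [0.001, 0.385, 0.923, -0.001]
wrist_force: [4.9, -7.3, -7.4]
width: 0.388
t 3.85 pos [576.41  42.94  71.51] rho 66.93135934472728 ang 0.7730727783296161 yhead 0.7794416802584818 Ftool [-8.63 -1.69  7.4 ] T [ 1.75 -1.8   0.36] w mm 36.46897938351515 tilt [ 0. -0. -1.]
```

The gripper is 36.5 mm wide, so the pawl is fully lifted. The hand now feels a tangential load of about 9 N. I'll ease back in small arcs.

```bash
python3 -m crank '[[0,0.001,0,0],[0,0.001,0,0],[-0.0006,0.001,0,0.5],[-0.0012,0.001,0,1],[-0.0024,0.001,0,2],[-0.0036,0.001,0,3],[-0.0053,0.0008,0,4.5],[-0.0071,0.0006,0,6],[-0.0083,0.0005,0,7],[-0.0095,0.0003,0,8],[-0.0095,0.0003,0,8]]'; python3 - <<'E'
from h import *
st()
E
```

```text
t: 4.95
eef_pos: [586.7, 30.2, 71.7]
eef_rot: [0.005, 0.451, 0.892, -0.002]
wrist_force: [6.0, -10.9, -5.0]
width: 0.381
t 4.95 pos [586.67  30.17  71.67] rho 67.36767238431564 ang 0.5285898697119926 yhead 0.6347907703061395 Ftool [-12.34  -1.63   5.17] T [ 0.82 -2.56  0.22] w mm 35.83268554619919 tilt [ 0.01 -0.01 -1.  ]
```

```bash
python3 - <<'E'
from h import *
import cv2
for n,(u,v) in dict(side=(160,150),top=(120,140)).items():
  p,d=ctrl.get_image(n);q=p[v:v+140,u:u+140,::-1];cv2.imwrite(f"pics/{n}3.png",cv2.resize(q,None,fx=4,fy=4,interpolation=cv2.INTER_CUBIC))
  st()
E
```

```text
t 5.0 pos [586.65  30.25  71.65] rho 67.38480725995473 ang 0.5297574460246314 yhead 0.6351285532087033 Ftool [-11.7   -2.28   5.23] T [ 0.74 -2.51  0.27] w mm 36.04293021846932 tilt [ 0.01 -0.01 -1.  ]
t 5.05 pos [586.61  30.29  71.66] rho 67.37242105216127 ang 0.5305216676106416 yhead 0.6351366514590286 Ftool [-12.39  -1.99   5.9 ] T [ 0.75 -2.56  0.25] w mm 36.16552831300124 tilt [ 0.01 -0.01 -1.  ]
```

View pics/side3.png

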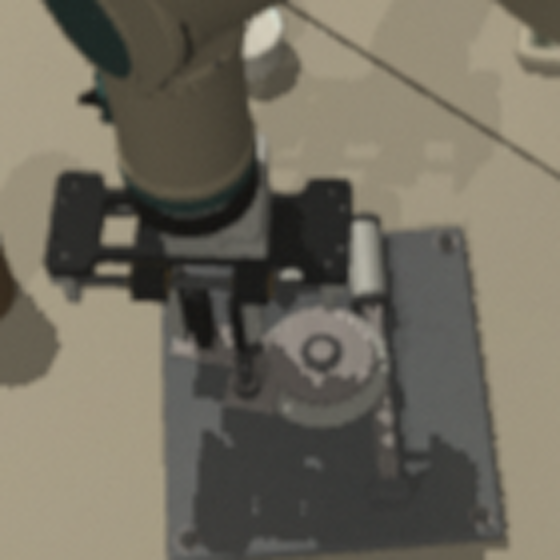

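View pics/top3.png

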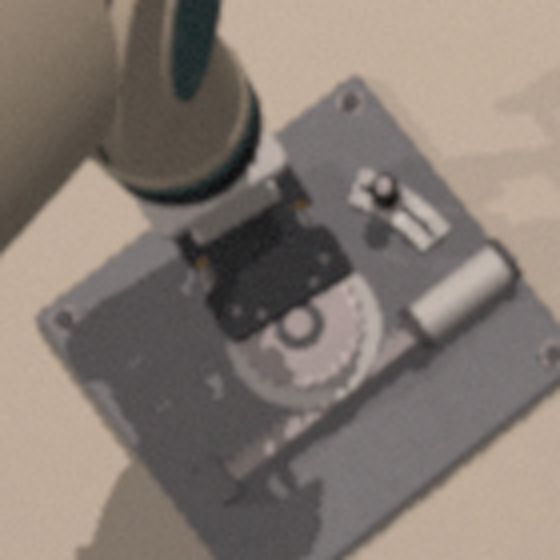

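The top view shows the gripper has swung clockwise with the drum, the side view shows the crank arm following, and the load is steady at 12 N. A new call takes its reference from the measured pose, so each one loses about 6 mm of sag. I'll add that back in the tool's x.

```bash
python3 -m crank '[[0.006,0,0,0.5],[0.0048,-0.0001,0,2],[0.003,-0.0003,0,4],[0.0013,-0.0006,0,6],[-0.0004,-0.0009,0,8],[-0.0022,-0.0012,0,10],[-0.0039,-0.0016,0,12],[-0.0056,-0.0021,0,14],[-0.0073,-0.0026,0,16],[-0.009,-0.0032,0,17],[-0.0102,-0.0036,0,18],[-0.0113,-0.0041,0,19]]'; python3 - <<'E'
from h import *
st()
E
```

```text
t: 6.25
eef_pos: [594.2, 10.9, 71.8]
eef_rot: [0.012, 0.594, 0.805, -0.003]
wrist_force: [8.8, -13.1, -9.3]
width: 0.387
t 6.25 pos [594.2   10.86  71.85] rho 67.31114485773779 ang 0.21952862795399167 yhead 0.29986686560587067 Ftool [-14.93   4.44   9.65] T [ 0.02 -3.48 -0.23] w mm 36.397912003171385 tilt [ 0.02 -0.02 -1.  ]
```

```bash
python3 -m crank '[[0.007,0,0,0.5],[0.0058,-0.0001,0,2],[0.004,-0.0002,0,4],[0.0023,-0.0004,0,6],[0.0005,-0.0007,0,8],[-0.0012,-0.0009,0,10],[-0.003,-0.0013,0,11.5],[-0.0047,-0.0017,0,13],[-0.0058,-0.002,0,14],[-0.007,-0.0024,0,15],[-0.007,-0.0024,0,15]]'; python3 - <<'E'
from h import *
st()
import cv2
for n,(u,v) in dict(side=(160,150),top=(120,140)).items():
  p,d=ctrl.get_image(n);q=p[v:v+140,u:u+140,::-1];cv2.imwrite(f"pics/{n}4.png",cv2.resize(q,None,fx=4,fy=4,interpolation=cv2.INTER_CUBIC))
  st()
E
```

```text
t: 7.35
eef_pos: [596.0, -6.1, 71.9]
eef_rot: [0.018, 0.695, 0.719, -0.004]
wrist_force: [5.8, -17.0, -6.7]
width: 0.389
t 7.35 pos [595.99  -6.06  71.88] rho 67.52504848771264 ang -0.03352910017707241 yhead 0.034118188399645685 Ftool [-17.01   5.14   7.33] T [ 0.11 -3.78 -0.3 ] w mm 36.55568945689878 tilt [ 0.02 -0.03 -1.  ]
t 7.4 pos [596.02  -5.98  71.89] rho 67.55144433968741 ang -0.032301426015674345 yhead 0.03437727079993406 Ftool [-17.45   4.65   7.17] T [ 0.07 -3.81 -0.33] w mm 36.74435973019919 tilt [ 0.02 -0.03 -1.  ]
t 7.45 pos [595.98  -5.92  71.86] rho 67.5173379749384 ang -0.0313701717659761 yhead 0.03452491456838097 Ftool [-16.81   4.59   7.81] T [ 0.11 -3.8  -0.35] w mm 36.92323033976557 tilt [ 0.02 -0.03 -1.  ]
```

View pics/side4.png

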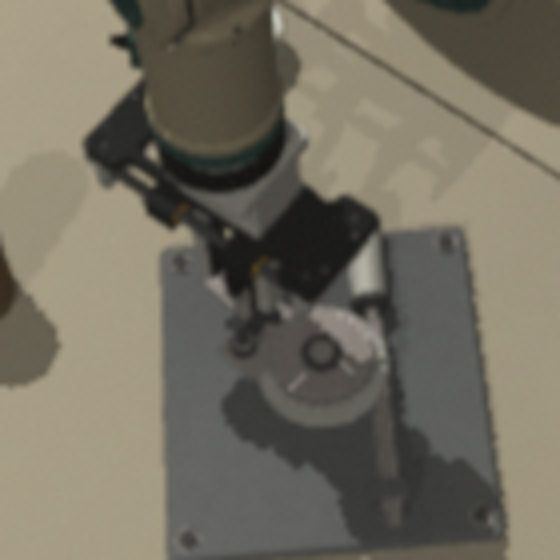

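View pics/top4.png

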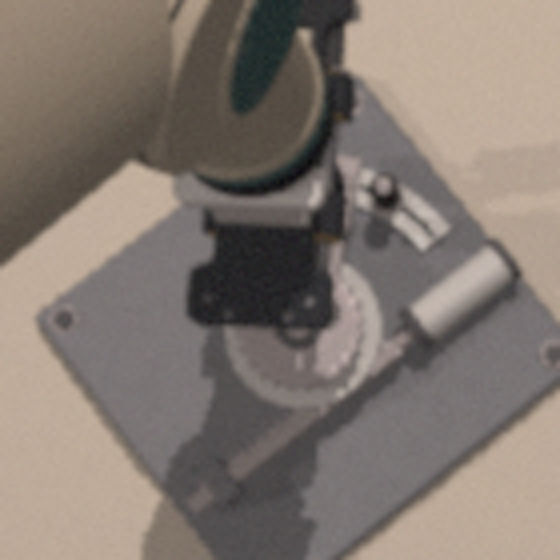

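Both views show the arm nearing the buffer, which is at about (383,190) in the top crop. The pawl is still off at 36.6 mm. I'll continue in smaller steps.

```bash
python3 -m crank '[[0.008,0,0,0.5],[0.007,-0.0001,0,1.5],[0.006,-0.0001,0,2.5],[0.005,-0.0002,0,4],[0.004,-0.0004,0,5],[0.003,-0.0005,0,6],[0.002,-0.0007,0,7],[0.001,-0.0009,0,8],[0.001,-0.0009,0,8]]'; python3 - <<'E'
from h import *
st()
E
```

```text
t: 8.35
eef_pos: [595.7, -11.2, 71.7]
eef_rot: [0.021, 0.744, 0.668, -0.005]
wrist_force: [2.4, -11.5, -3.8]
width: 0.395
t 8.35 pos [595.69 -11.22  71.7 ] rho 67.60096554339638 ang -0.11004170191746868 yhead -0.1065652899680752 Ftool [-11.01   3.5    4.31] T [ 0.18 -2.68 -0.47] w mm 37.15348292275403 tilt [ 0.02 -0.04 -1.  ]
```

```bash
python3 -m crank '[[0.006,0,0,0],[0.0055,0,0,0],[0.005,0,0,0],[0.0045,0,0,0],[0.004,0,0,0],[0.004,0,0,0]]'; python3 - <<'E'
from h import *
st()
import cv2
for n,(u,v) in dict(side=(190,180),top=(170,150)).items():
  p,d=ctrl.get_image(n);q=p[v:v+90,u:u+90,::-1];cv2.imwrite(f"pics/{n}5.png",cv2.convertScaleAbs(cv2.resize(q,None,fx=6,fy=6,interpolation=cv2.INTER_CUBIC),alpha=1.8,beta=15))
st()
E
```

```text
t: 8.95
eef_pos: [595.8, -11.5, 71.6]
eef_rot: [0.023, 0.744, 0.668, -0.007]
wrist_force: [1.3, -8.7, 1.1]
width: 0.394
t 8.95 pos [595.77 -11.46  71.65] rho 67.70424520885884 ang -0.11342065993186522 yhead -0.10692188788710252 Ftool [-8.54  2.29 -0.66] T [ 0.85 -1.94 -0.33] w mm 36.99309770549535 tilt [ 0.02 -0.04 -1.  ]
t 9.05 pos [595.76 -11.46  71.65] rho 67.69727328681905 ang -0.11337418972357172 yhead -0.10685826943512995 Ftool [-8.68  1.29 -0.54] T [ 0.85 -1.99 -0.42] w mm 36.81529642141874 tilt [ 0.02 -0.04 -1.  ]
```

View pics/side5.png

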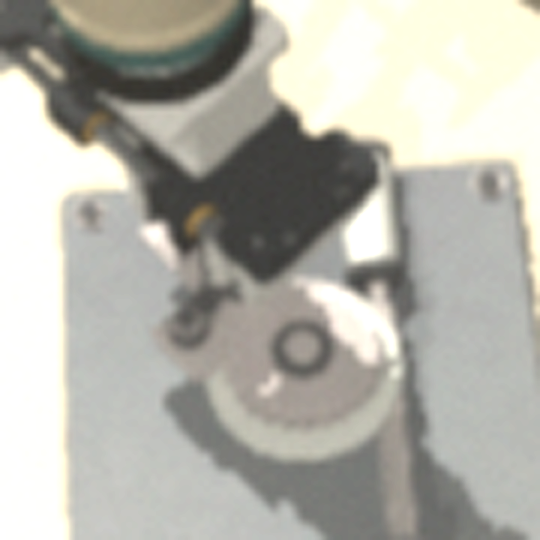

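View pics/top5.png

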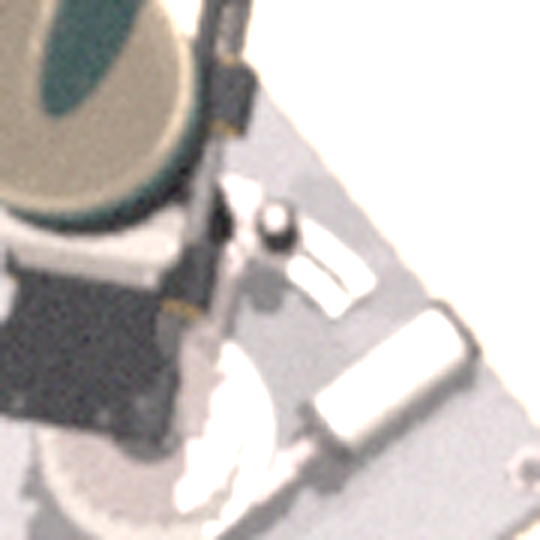

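```bash
python3 - <<'E'
from h import *
import cv2
p,d=ctrl.get_image("top");k=9;u0,v0=185,165
q=cv2.convertScaleAbs(cv2.resize(p[v0:v0+60,u0:u0+60,::-1],None,fx=k,fy=k,interpolation=cv2.INTER_CUBIC),alpha=1.4,beta=15)
def P(r,a,s,z):
    e=np.array([np.cos(a),np.sin(a)]);f=np.array([-e[1],e[0]]);w=AX+r*e+s*f
    x=w2px("top",[*w,z]);return tuple(int(round(c)) for c in ((x-[u0,v0]+.5)*k))
for a,c in((-.11,(0,0,255)),(-.16,(0,200,0)),(-.21,(255,0,0))):
    cv2.line(q,P(40,a,-14,46),P(102,a,-14,46),c,1);cv2.line(q,P(102,a,14,46),P(102,a,-14,46),c,1)
for z in(15,52): cv2.polylines(q,[np.array([P(92.2+8*np.cos(t),-.455,8*np.sin(t),z) for t in np.linspace(0,6.3,30)])],False,(255,0,255),1)
cv2.imwrite("pics/t6.png",q);st()
E
```

```text
t 9.1 pos [595.74 -11.44  71.64] rho 67.67231924126237 ang -0.11307358802851936 yhead -0.10685821815180027 Ftool [-8.53  1.22 -0.58] T [ 0.9  -2.01 -0.43] w mm 36.94064793929851 tilt [ 0.02 -0.04 -1.  ]
```

View pics/t6.png

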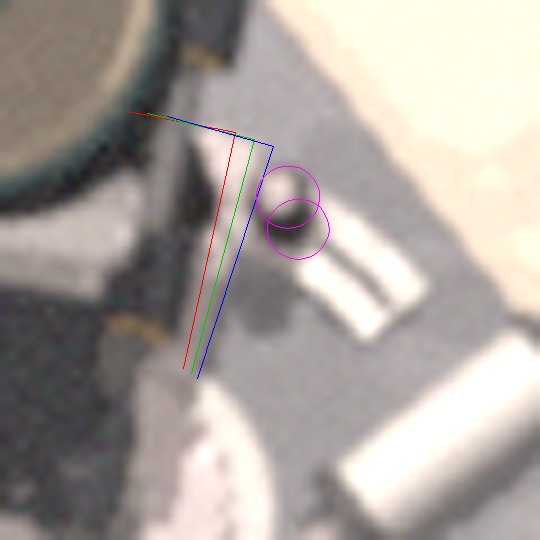

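Crank arm's lower edge lies near the green/blue lines, close to the black buffer at about (280,215). Commanding on reduces the force without any movement, so contact has begun. I'll take the load off the hand further.

```bash
python3 -m crank '[[0.004,0,0,0],[0.0035,0,0,0],[0.003,0,0,0],[0.0025,0,0,0],[0.002,0,0,0],[0.002,0,0,0]]'; python3 -c "
from h import *
st()"
```

```text
t: 9.7
eef_pos: [595.8, -11.6, 71.7]
eef_rot: [0.024, 0.744, 0.668, -0.008]
wrist_force: [-0.5, -6.1, 1.5]
width: 0.392
t 9.7 pos [595.75 -11.65  71.67] rho 67.70760995681073 ang -0.11616375178499823 yhead -0.10672545508278337 Ftool [-6.15  0.21 -1.23] T [ 0.87 -1.42 -0.42] w mm 36.86193769075024 tilt [ 0.02 -0.05 -1.  ]
```

```bash
python3 -m crank '[[0.0025,0,0,0],[0.002,0,0,0],[0.0015,0,0,0],[0.001,0,0,0],[0.0005,0,0,0],[0.0005,0,0,0],[0.0005,0,0,0]]'; python3 -c "
from h import *
st()"
```

```text
t: 10.4
eef_pos: [595.7, -11.7, 71.6]
eef_rot: [0.024, 0.744, 0.668, -0.008]
wrist_force: [0.6, -5.2, 1.9]
width: 0.392
t 10.4 pos [595.75 -11.66  71.65] rho 67.70680273470279 ang -0.11636683051311646 yhead -0.10653433299481707 Ftool [-5.16  1.21 -1.62] T [ 0.87 -1.3  -0.4 ] w mm 36.83518858613072 tilt [ 0.02 -0.05 -1.  ]
```

```bash
python3 -m crank '[[0.001,0,0,0],[0.0005,0,0,0],[0,0,0,0],[-0.0005,0,0,0],[-0.001,0,0,0],[-0.001,0,0,0],[-0.001,0,0,0]]'; python3 -c "
from h import *
st()"
```

```text
t: 11.1
eef_pos: [595.7, -11.8, 71.6]
eef_rot: [0.024, 0.744, 0.668, -0.008]
wrist_force: [-0.6, -1.2, 1.4]
width: 0.385
t 11.1 pos [595.73 -11.79  71.65] rho 67.70047756899253 ang -0.11833437221346939 yhead -0.10596771113989904 Ftool [-1.27 -0.42 -1.31] T [ 0.74 -0.39 -0.43] w mm 36.230053504126055 tilt [ 0.02 -0.05 -1.  ]
```

```bash
python3 -m crank '[[0,0,0,0],[0,0,0,0],[0,0,0,0],[0,0,0,0],[0,0,0,0],[0,0,0,0]]' 0.066; python3 -c "
from h import *
st()"
```

```text
t: 11.7
eef_pos: [596.1, -11.5, 71.7]
eef_rot: [0.024, 0.743, 0.668, -0.008]
wrist_force: [-0.4, -0.2, 0.8]
width: 0.703
t 11.7 pos [596.14 -11.53  71.73] rho 68.07951069383658 ang -0.11382850336064733 yhead -0.10592936722455261 Ftool [-0.28 -0.32 -0.79] T [ 0.08 -0.06  0.  ] w mm 66.07736374183607 tilt [ 0.02 -0.05 -1.  ]
```

```bash
python3 -m crank '[[0,0,-0.01,0],[0,0,-0.025,0],[0,0,-0.045,0],[0,0,-0.07,0],[0,0,-0.1,0],[0,0,-0.13,0],[0,0,-0.15,0],[0.02,0,-0.15,0],[0.06,0,-0.15,0],[0.1,0,-0.15,0],[0.13,0,-0.15,0],[0.14,0,-0.15,0]]'; python3 - <<'E'
from h import *
import cv2
st()
for n,(u,v) in dict(side=(190,180),top=(140,160)).items():
  p,d=ctrl.get_image(n);q=p[v:v+100,u:u+100,::-1];cv2.imwrite(f"pics/{n}7.png",cv2.convertScaleAbs(cv2.resize(q,None,fx=6,fy=6,interpolation=cv2.INTER_CUBIC),alpha=1.5,beta=15));cv2.imwrite(f"pics/{n}7full.png",p[:,:,::-1])
E
```

```text
t: 12.9
eef_pos: [607.9, 139.1, 216.2]
eef_rot: [0.023, 0.742, 0.67, -0.007]
wrist_force: [-0.9, -0.2, 1.2]
width: 0.701
t 12.9 pos [607.94 139.14 216.17] rho 163.53012842098926 ang 1.0635402773287652 yhead -0.10039157349841954 Ftool [-0.3  -0.86 -1.24] T [ 0.1  -0.05 -0.01] w mm 65.92939979389581 tilt [ 0.02 -0.04 -1.  ]
```

View pics/side7.png

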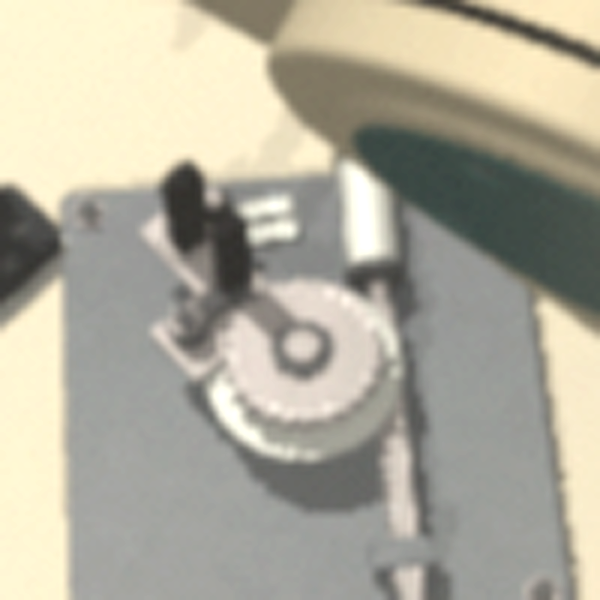

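View pics/top7.png

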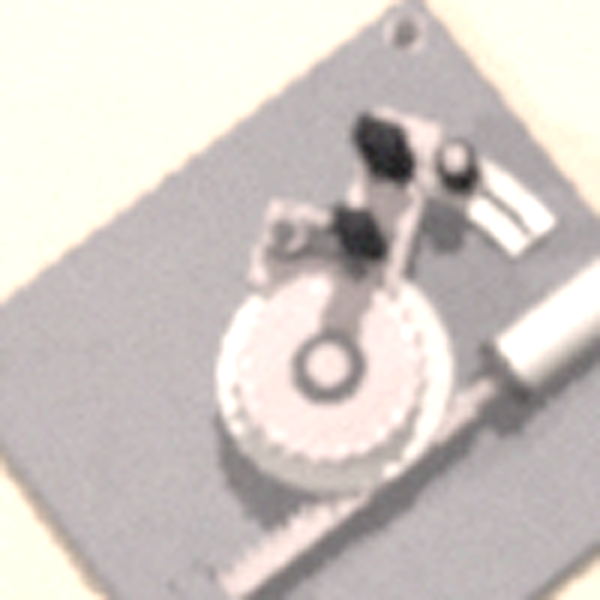

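```bash
python3 - <<'E'
from h import *
for n in("top","side"):
    p,d=ctrl.get_image(n)
    c=ctrl.camera_params(n);K=c["mtx"]
    v,u=np.mgrid[:384,:512];r=np.stack([(u-K[0,2])/K[0,0],-(v-K[1,2])/K[1,1],-np.ones_like(u)],-1)*d[...,None]
    W=rot(c["rotation"]).apply(r.reshape(-1,3)).reshape(384,512,3)+c["xyz"]
    q=W[...,:2]-AX;rr=np.hypot(q[...,0],q[...,1]);z=W[...,2]
    for lo,hi in((30,60),(65,100)):
        k=(d>0)&(z>102)&(z<115)&(rr>lo)&(rr<hi)&(q[...,1]<30)
        m=np.median(q[k],0);print(n,k.sum(),m,np.hypot(*m),np.arctan2(m[1],m[0]))
    d0=np.load(f"pics/{n}0d.npy")
    if n=="top":
        import cv2;a=cv2.imread("pics/top0.png").astype(int);b=p[:,:,::-1].astype(int)
        for nm,(x,y) in dict(jar=(164,112),tin=(286,132),timer=(350,217),brass=(333,270)).items(): print(nm,abs(a-b)[y-20:y+20,x-20:x+20].mean())
st()
E
```

```text
top 35 [46.64 -8.62] 47.42836831324078 -0.18272997765648932
top 46 [ 78.64 -14.4 ] 79.94605327483724 -0.18111295952285303
jar 5.6120833333333335
tin 6.3845833333333335
timer 7.475
brass 7.773958333333334
side 24 [45.64 -7.35] 46.231818532675724 -0.15970897071844548
side 29 [ 77.86 -13.46] 79.01987444656176 -0.17118243393062724
t 13.1 pos [608.01 131.98 216.19] rho 157.35155459883444 ang 1.0410379307523847 yhead -0.10806576636895052 Ftool [-0.46  0.09 -0.43] T [ 0.05 -0.05  0.  ] w mm 66.05675575295496 tilt [ 0.02 -0.05 -1.  ]
```

View pics/top7full.png

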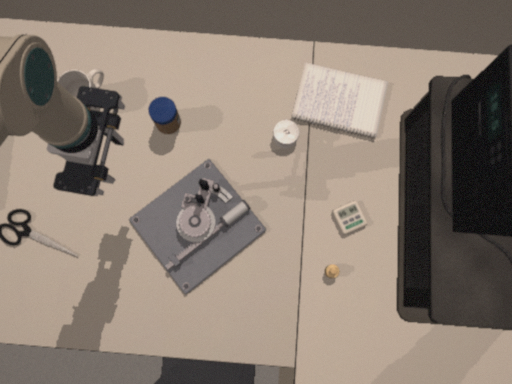

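```bash
python3 -c "
from h import *
st(); print(abs(ctrl.observe()['qvel']).max()); ctrl.job_done()"
```

```text
t 13.1 pos [608.01 131.98 216.19] rho 157.35155459883444 ang 1.0410379307523847 yhead -0.10806576636895052 Ftool [-0.46  0.09 -0.43] T [ 0.05 -0.05  0.  ] w mm 66.05675575295496 tilt [ 0.02 -0.05 -1.  ]
0.018789319828741904
the job is handed in; nothing more can be done
```

The winch is eased back onto the rubber stop, and I handed the job in at 13.1 s. I gripped both posts, and the pawl came fully off (36.5 mm over the posts) without needing to wind on. I then eased the drum back in small arcs until the arm met the buffer, let it take the load, opened the gripper and moved away.

**Last checks:**
- **Arm on the stop:** before release the load on the hand fell from 17 N to about 1 N with almost no movement, so the stop was carrying it. The stop force itself was not measured.
- **Arm angle:** afterwards the crank arm pointed about -0.18 rad in the world frame. That is a drum angle of about 0.64, against 0.60 predicted from where I saw the buffer.
- **Pawl:** the posts are about 32.5 mm apart between centres, so the pawl has dropped back. The spacing is 33 mm with it down and 25.5 mm lifted.
- **Bystanders:** the top picture shows the jar, tin, brass weight and timer where they were.
- **Hand:** it is well clear of everything, with the force reading near zero.

**Disagreements:**
- The wrist showed 17 N just before contact, more than the roughly 12 N I expected from the spring.
- The hand sagged about 6 mm under load at first, so I corrected for that in each later move.
- It also ended up tilted about 0.05 rad.

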